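# Seat four round-bottom flasks in the heating mantles that fit them

## Task

The four round-bottom flasks are standing on cork rings among the heating mantles. Move every flask into the mantle whose bowl fits its bulb, so that each is seated fully down and stands upright, without dropping any. Leave the beaker and the conical flask standing where they are.

Things in the scene. Friction and masses are not known exactly. Their poses are not given: they have to be found in the camera images.
- flask_25: Smallest of four round-bottom flasks: clear glass, rigid, about 35 g. Bulb 41 mm across; frosted straight neck 18 mm across (lip 20), from 22.96 to 58.5 mm above the bulb's centre: grip it there, from above. Origin: centre of the bulb; z along the neck to the mouth. Starts upright on a loose cork ring (60 mm across, 20 high), origin 34 mm above the table.
- flask_50: Second smallest of four round-bottom flasks: clear glass, rigid, about 50 g. Bulb 51 mm across; frosted straight neck 23 mm across (lip 25), from 28.56 to 68.5 mm above the bulb's centre: grip it there, from above. Origin: centre of the bulb; z along the neck to the mouth. Starts upright on a loose cork ring (75 mm across, 24 high), origin 42 mm above the table.
- flask_100: Second largest of four round-bottom flasks: clear glass, rigid, about 80 g. Bulb 64 mm across; frosted straight neck 28 mm across (lip 30), from 35.84 to 80 mm above the bulb's centre: grip it there, from above. Origin: centre of the bulb; z along the neck to the mouth. Starts upright on a loose cork ring (90 mm across, 28 high), origin 50 mm above the table.
- flask_250: Largest of four round-bottom flasks: clear glass, rigid, about 140 g. Bulb 85 mm across; frosted straight neck 33 mm across (lip 35), from 47.6 to 97.5 mm above the bulb's centre: grip it there, from above. Origin: centre of the bulb; z along the neck to the mouth. Starts upright on a loose cork ring (115 mm across, 32 high), origin 62 mm above the table.
- mantle_25: Smallest of four heating mantles: round grey housing 80 mm across, with a woven off-white bowl in its top, 46 mm across at the rim, which is 60 mm above the table. Fixed, upright. Origin: on its axis at the table, z up. Its bowl fits the 41 mm bulb, whose centre, fully seated, is on the axis 62.05 mm above this origin.
- mantle_50: Second smallest of four heating mantles: round grey housing 92 mm across, with a woven off-white bowl in its top, 56 mm across at the rim, which is 66 mm above the table. Fixed, upright. Origin: on its axis at the table, z up. Its bowl fits the 51 mm bulb, whose centre, fully seated, is on the axis 68.55 mm above this origin.
- mantle_100: Second largest of four heating mantles: round grey housing 106 mm across, with a woven off-white bowl in its top, 69 mm across at the rim, which is 75 mm above the table. Fixed, upright. Origin: on its axis at the table, z up. Its bowl fits the 64 mm bulb, whose centre, fully seated, is on the axis 78.2 mm above this origin.
- mantle_250: Largest of four heating mantles: round grey housing 130 mm across, with a woven off-white bowl in its top, 90 mm across at the rim, which is 88 mm above the table. Fixed, upright. Origin: on its axis at the table, z up. Its bowl fits the 85 mm bulb, whose centre, fully seated, is on the axis 92.25 mm above this origin.
- beaker: Bystander: small straight glass beaker, 43 mm across, 60 mm high, loose, open at the top. Origin at the centre of its underside, z up.
- conical_flask: Bystander: conical glass flask with a flat bottom, 64 mm across at the foot, neck 22 mm, 105 mm high, loose. Origin at the centre of its underside, z up.
Not all that is in view belongs to the job. What is shaped like the mantle_50 but black or blue is not meant.

How it is judged (in metres and radians):
At the end, for the whole second after the job is handed in: Each of the four flasks rests in the mantle of its own size: bulb centre within 8 mm of the mantle's axis, at its seated height (at most 5 mm above, 8 mm below), neck within 0.25 rad of vertical, released and at rest (horizontal distance between flask_25 and mantle_25 below 0.008 m and z of flask_25 in the frame of mantle_25 between 0.0541 and 0.067 m and angle between each of flask_25, flask_50, flask_100, flask_250's own z axis and vertical below 0.25 rad and linear speed of each of flask_25, flask_50, flask_100, flask_250 below 0.02 m/s and angular speed of each of flask_25, flask_50, flask_100, flask_250 below 0.2 rad/s and horizontal distance between flask_50 and mantle_50 below 0.008 m and z of flask_50 in the frame of mantle_50 between 0.0605 and 0.0736 m and horizontal distance between flask_100 and mantle_100 below 0.008 m and z of flask_100 in the frame of mantle_100 between 0.0702 and 0.0832 m and horizontal distance between flask_250 and mantle_250 below 0.008 m and z of flask_250 in the frame of mantle_250 between 0.0842 and 0.0973 m); the robot touches nothing.
It fails at once if the beaker is shifted by more than 40 mm or knocked over (distance of beaker from where it was at the start of the episode above 0.04 m or angle between beaker's own z axis and vertical above 0.4 rad).
It fails at once if the conical flask is shifted by more than 40 mm or knocked over (distance of conical_flask from where it was at the start of the episode above 0.04 m or angle between conical_flask's own z axis and vertical above 0.4 rad).
It fails at once if a flask is dropped (it falls faster than 0.6 m/s out of the fingers) ((contact force between the fingers and flask_25 below 0.02 N and linear speed of flask_25 above 0.6 m/s) or (contact force between the fingers and flask_50 below 0.02 N and linear speed of flask_50 above 0.6 m/s) or (contact force between the fingers and flask_100 below 0.02 N and linear speed of flask_100 above 0.6 m/s) or (contact force between the fingers and flask_250 below 0.02 N and linear speed of flask_250 above 0.6 m/s)).
It also fails if it takes over 141 s, if anything falls off the work surface, if the arm or the gripper's body presses on something with over 40 N, if the wrist force passes 120 N, or if a joint passes its speed limit or range.

## Robot

A 6-joint arm with a two-finger parallel gripper is mounted at the origin on the work surface. World frame = base frame: x ahead of the robot, y to its left, z up, the work surface at z = 0. Lengths are in mm, angles in rad, forces in N, time in s.
With the tool pointing down it reaches from about 350 to 775 mm from the base axis. Payload 7.3 kg.
Tool frame: the origin (TCP) lies midway between the tips of the shut fingers; the grasp point (between the pads) lies 19 mm behind it; z points along the fingers, y is the line along which they close (so a half turn about z gives the same grasp; the last joint's range is limited). The gripper opens to 92 mm and grips with 3 to 60 N. Pads are 19 mm wide; open, the fingers measure 130 mm over their backs; the gripper's body (75 mm by 190 mm) begins 47 mm behind the grasp point.
Start: joints at [1.187, 0.342, 1.524, -0, 1.275, -0.146], TCP at [123.655, 510.249, 226.741] pointing down, gripper open.
Joint ranges: [-2.53, 2.53], [-0.77, 2.02], [0.04, 2.7], [-1, 4.14], [0.28, 2.66], [-3.11, 3.11]. Speed limits (rad/s): [2.57, 2.57, 3.14, 3.14, 3.14, 3.14].

## Interface

Orientations are given as [roll, pitch, yaw] about the fixed x, y, z axes, in that order (R = Rz(yaw) Ry(pitch) Rx(roll)).
In Python, from plant import bot gives the robot as it stands. The module is installed in compiled form; this text tells all that it offers.
- The arm moves only by the shell command python3 -m crank 'ROWS' [OPENING]. ROWS is JSON, a list of rows, each a list of 6 numbers: the shift along the tool's x, y, z in m, then the turn, a rotation vector about the tool's x, y, z in rad. In form: [[dx, dy, dz, wx, wy, wz], ...]. A call has 1 to 5 rows; each row shifts and turns the commanded pose from where the row before left it, along the tool's axes as they then stand; what a row does not reach is not made up. A row lasts 1/8 s, in which the tool goes at most 62.5 mm and 10.7 degrees, less where a joint would pass 70% of its speed; a pose out of reach is approached as far as the arm can. A call is refused whole if a number of a shift passes 0.0625 or a number of a turn 0.188, either way. A call with a gripper value outside its range is refused whole. OPENING is the opening in per cent of the stroke, from 0 (shut) to 100 (fully open), set as the call begins (- or left out, the last holds). The fingers move at their own pace and stop on an object; the grip force is fixed at half the most. Time passes only in rows, so rows that do not move let the fingers close. It gives the time, the measured TCP pose, the force, the opening and the grip force at its end, in the units of the state.
- bot.get_obs(): the state, without advancing time (a new reading comes with each control period).
- bot.capture(name): name is "side" or "top" or "wrist"; returns a dict with "color" (384x512x3 uint8, blue, green, red), "fov_y" (degrees; the focal length in pixels is half the picture's height over the tangent of half this angle, whatever the lens; pixels are square), "cx", "cy" (the principal point, pixels), "k1" (the pictures are not rectified: a ray, as slopes to the right and down, at radius r is drawn at 1 + k1 r^2 times it, then the intrinsics apply), "extrinsics" (4x4, takes a point from world to camera coordinates); the wrist camera has in their place "tool_from_camera" (4x4, takes a point from camera to tool coordinates, whose origin is the TCP and whose axes are the flange's). Camera axes: x right, y up, looking along -z (the intrinsics and any distortion apply to the point x, -y, -z); pixel columns grow to the right and rows downward; lengths in mm; the calibration is good to about 2 mm. A picture is of the moment at which its call begins: read the wrist's pose just before it. There is no depth.
- bot.close_job(): hands the job in; it is judged then, once.
The state is a dict: "time": time; "joint_positions": joint angles; "dq": joint speeds; "tau": joint torques, N m; "tool_pos": TCP position; "tcp_rot": TCP orientation; "contact_force": force on the tool from outside, world axes, zero at the start; "moment": the same for the moment, N m; "grip_width": finger opening in mm; "finger_force": force on a finger pad.
Only numpy, scipy, OpenCV 4.12 (cv2) and the standard library are available. Lean on these libraries where they do the work, as an engineer would, in place of code of your own. Each camera call takes 0.05 s, during which the arm holds its last target. There are 200 camera calls.

## Working session

There is one attempt and no reset: what is moved stays moved. The work goes in short steps, Python scripts to look and compute and a shell command to move; the robot and the scene stay as the last step left them, time stands still between calls to the robot, and variables do not carry over. Pictures are saved under pics/ and viewed, at most 14 in all, crops included, and the job is handed in when it is done.

```bash
mkdir -p pics
cat > h.py <<'E'
import numpy as np, cv2
from plant import bot
def intr(c):
    H=c["color"].shape[0]; f=H/2/np.tan(np.radians(c["fov_y"])/2)
    return f,c["cx"],c["cy"],c["k1"]
def ray(c,u,v,T=None):
    """world origin, direction"""
    f,cx,cy,k1=intr(c)
    K=np.array([[f,0,cx],[0,f,cy],[0,0,1.]])
    p=cv2.undistortPoints(np.array([[[u,v]]],float),K,np.array([k1,0,0,0.]))[0,0]
    d=np.array([p[0],-p[1],-1.])
    M=np.linalg.inv(np.array(c["extrinsics"])) if T is None else T
    return M[:3,3],M[:3,:3]@d
def plane(c,u,v,z,T=None):
    o,d=ray(c,u,v,T); return o+d*(z-o[2])/d[2]
def proj(c,P,T=None):
    f,cx,cy,k1=intr(c)
    E=np.array(c["extrinsics"]) if T is None else np.linalg.inv(T)
    q=E[:3,:3]@np.array(P,float)+E[:3,3]; x,y=q[0]/-q[2],-q[1]/-q[2]
    s=1+k1*(x*x+y*y); return np.array([cx+f*x*s,cy+f*y*s])
def rpy(r):
    R=[cv2.Rodrigues(np.eye(3)[i]*r[i])[0] for i in range(3)]
    return R[2]@R[1]@R[0]
def wristT(c,s):
    T=np.eye(4);T[:3,:3]=rpy(s["tcp_rot"]);T[:3,3]=s["tool_pos"]
    return T@np.array(c["tool_from_camera"])
E
python3 - <<'E'
from h import *
s=bot.get_obs();print(s)
for n in("top","side","wrist"):
    c=bot.capture(n);cv2.imwrite(f"pics/{n}0.png",c["color"])
    print(n,{k:(np.round(v,3).tolist()) for k,v in c.items() if k!="color"})
    if n!="wrist": print(np.linalg.inv(c["extrinsics"])[:3,3])
a=cv2.imread("pics/top0.png");cv2.imwrite("pics/top0b.png",cv2.resize(a,(800,600),interpolation=2))
a=cv2.imread("pics/side0.png");cv2.imwrite("pics/side0b.png",cv2.resize(a,(800,600),interpolation=2))
E
```

```text
{'time': 0.0, 'joint_positions': array([ 1.18699226e+00,  3.42689485e-01,  1.52506262e+00, -2.34291390e-05,
        1.27538212e+00, -1.45987791e-01]), 'dq': array([-0.00188523, -0.00123191, -0.00017749, -0.00032088,  0.00080002,
       -0.00022711]), 'tau': array([-3.74082538e-04, -4.31237340e+01, -2.44224000e+01,  7.17547699e-02,
        5.59571455e-02, -7.32491162e-05]), 'tool_pos': array([123.49832099, 509.83058948, 226.04629603]), 'tcp_rot': array([-3.14006421e+00, -2.02087837e-04,  2.90378306e+00]), 'contact_force': array([-0.39222993,  0.10759673,  0.34783916]), 'moment': array([-0.00629189, -0.03098174, -0.00387197]), 'finger_force': 0.0, 'grip_width': 91.62527455545649}
top {'fov_y': 50.596, 'cx': 257.373, 'cy': 192.898, 'k1': -0.058, 'extrinsics': [[-0.015, -1.0, -0.007, 3.7], [0.994, -0.016, 0.104, -596.354], [-0.104, -0.005, 0.995, -1243.539], [0.0, 0.0, 0.0, 1.0]]}
[ 463.60403989  -12.41063996 1298.82945102]
side {'fov_y': 47.777, 'cx': 258.964, 'cy': 189.529, 'k1': -0.056, 'extrinsics': [[0.985, -0.175, 0.008, -559.732], [0.131, 0.766, 0.629, -125.404], [-0.116, -0.618, 0.778, -1274.946], [0.0, 0.0, 0.0, 1.0]]}
[ 420.08573653 -789.72006419 1074.42276058]
wrist {'fov_y': 63.256, 'cx': 253.304, 'cy': 190.422, 'k1': 0.022, 'tool_from_camera': [[-0.0, 0.965, 0.261, 68.143], [1.0, 0.0, 0.001, -0.981], [0.001, 0.261, -0.965, -158.784], [0.0, 0.0, 0.0, 1.0]]}
```

View pics/top0b.png

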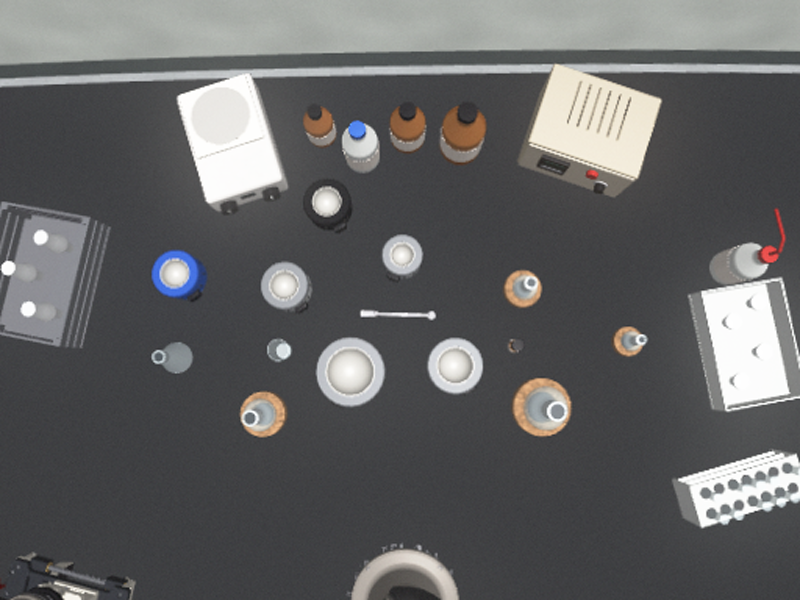

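View pics/side0b.png

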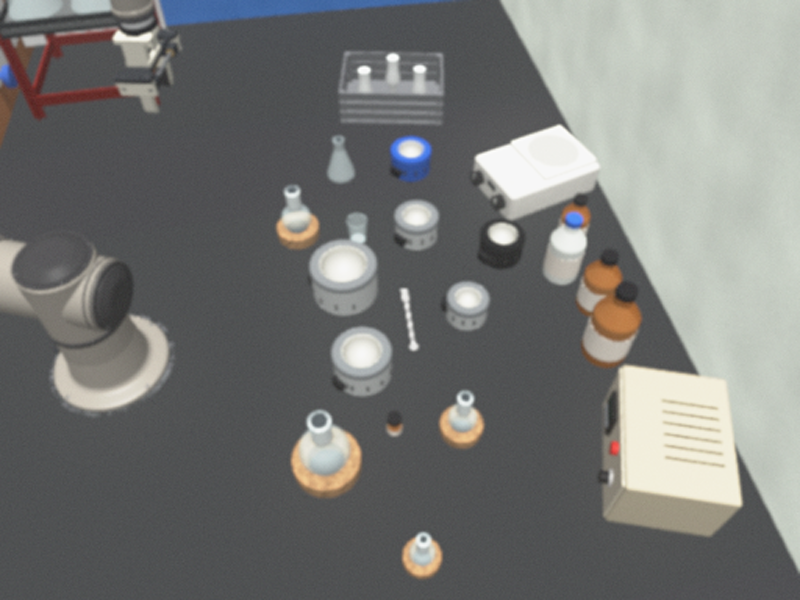

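The top view (800x600) shows the mantles: 25 at (402,254), 50 at (285,285), 250 at (350,370) and 100 at (455,365). The flasks on cork rings are at (263,414), (542,407), (523,288) and (629,341). The beaker is at (279,350), the conical flask at (175,358), and a small vial at (515,345).

```bash
cat > m.py <<'E'
from h import *
class C(dict):pass
top=bot.capture("top");side=bot.capture("side")
def cen(m,c,u,v,r=40):
    n,l,st,ce=cv2.connectedComponentsWithStats(m)
    k=min(range(1,n),key=lambda i:np.hypot(*(ce[i]-[u,v]))-(1000 if False else 0)+ (1e4 if st[i,4]<12 else 0))
    pts=cv2.findContours((l==k).astype(np.uint8),0,1)[0][0]
    h=cv2.convexHull(pts);e=cv2.fitEllipse(h) if len(h)>4 else (tuple(ce[k]),(0,0),0)
    return e,st[k,4]
def masks(c):
    hsv=cv2.cvtColor(c["color"],cv2.COLOR_BGR2HSV);h,s,v=cv2.split(hsv)
    cork=((h>5)&(h<25)&(s>70)&(v>90)).astype(np.uint8)
    white=((s<40)&(v>185)).astype(np.uint8)
    return cv2.morphologyEx(cork,cv2.MORPH_CLOSE,np.ones((3,3))),white
f=.64
mt={25:((402,254),(468,300),60),50:((285,285),(417,217),66),100:((455,365),(361,352),75),250:((350,370),(344,264),88)}
for k,(a,b,z) in mt.items():
    for c,p in((top,a),(side,b)):
        e,A=cen(masks(c)[1],c,p[0]*f,p[1]*f)
        P=plane(c,*e[0],z); q=e[1][1]/2
        w=np.linalg.norm(plane(c,e[0][0]+q,e[0][1],z)-plane(c,e[0][0]-q,e[0][1],z))
        print("mantle",k,np.round(e[0],1),A,P.round(1),"diam",w.round(1))
fl={"100?":((263,414),(298,228),28),"250?":((542,407),(326,462),32),"50?":((523,288),(462,426),24),"25?":((629,341),(422,557),20)}
for k,(a,b,z) in fl.items():
    for c,p in((top,a),(side,b)):
        e,A=cen(masks(c)[0],c,p[0]*f,p[1]*f)
        P=plane(c,*e[0],z*.7); q=e[1][1]/2
        w=np.linalg.norm(plane(c,e[0][0]+q,e[0][1],z)-plane(c,e[0][0]-q,e[0][1],z))
        print("cork",k,np.round(e[0],1),A,P.round(1),"diam",w.round(1))
for k,a,b,z in(("100",(250,418),(292,192),130),("250",(556,410),(320,419),159.5),("50",(530,283),(464,398),110.5),("25",(641,340),(423,538),92.5)):
    print("mouth",k,plane(top,a[0]*f,a[1]*f,z).round(1),plane(side,b[0]*f,b[1]*f,z).round(1))
print("beaker",plane(top,283*f,351*f,60),"con",plane(top,158*f,356*f,105),plane(side,339*f,141*f,105),"vial",plane(top,515*f,345*f,20))
w=cv2.hconcat([cv2.resize(top["color"][y-40:y+40,x-40:x+40],(380,380),interpolation=2) for x,y in((168,265),(347,260))])
E
python3 m.py
```

```text
mantle 25 [257.1 162.7] 424 [687.3  -6.3  60. ] diam 74.7
mantle 25 [299.5 189.7] 228 [691.2  -4.6  60. ] diam 57.7
mantle 50 [183.3 183. ] 372 [626.7 221.1  66. ] diam 78.3
mantle 50 [266.  137.1] 243 [632.1 228.1  66. ] diam 66.4
mantle 100 [291.1 233.6] 839 [ 467.5 -104.9   75. ] diam 102.7
mantle 100 [230.9 224.2] 540 [ 470.1 -104.2   75. ] diam 79.4
mantle 250 [223.8 237.6] 1260 [458.6  95.9  88. ] diam 126.1
mantle 250 [219.  168.2] 666 [461.5  97.1  88. ] diam 101.1
cork 100? [168.2 264.5] 332 [376.8 276.7  19.6] diam 93.3
cork 100? [190.2 146.5] 324 [379.3 273.9  19.6] diam 93.9
cork 250? [346.3 260.1] 498 [ 382.4 -279.3   22.4] diam 118.0
cork 250? [208.6 295. ] 780 [ 384.8 -280.4   22.4] diam 119.2
cork 50? [334.1 184.4] 253 [ 621.1 -249.9   16.8] diam 77.2
cork 50? [294.8 272.2] 361 [ 623.2 -250.9   16.8] diam 77.3
cork 25? [401.3 218.2] 149 [ 510.2 -461.3   14. ] diam 62.0
cork 25? [269.6 356.1] 295 [ 512.8 -460.8   14. ] diam 64.9
mouth 100 [376.  275.5 130. ] [380.9 270.4 130. ]
mouth 250 [ 384.3 -277.   159.5] [ 387.8 -276.8  159.5]
mouth 50 [ 619.2 -248.1  110.5] [ 621.8 -250.8  110.5]
mouth 25 [ 508.6 -460.9   92.5] [ 513.4 -459.4   92.5]
beaker [499.58463784 228.5455678   60.        ] con [491.83979812 458.63446    105.        ] [496.69807338 451.17114413 105.        ] vial [ 505.67088968 -231.30095927   20.        ]
```

```bash
python3 -m crank '[[0,0,0,0,0,-0.119],[0,0,0,0,0,-0.119]]' 100; python3 -m crank '[[-0.032,-0.0295,0,0,0,0],[-0.032,-0.0295,0,0,0,0],[-0.032,-0.0295,0,0,0,0],[-0.032,-0.0295,0,0,0,0]]'; python3 -m crank '[[-0.032,-0.0295,0,0,0,0],[-0.032,-0.0295,0,0,0,0],[-0.032,-0.0295,0,0,0,0],[-0.032,-0.0295,0,0,0,0],[0,0,0,0,0,0]]'
python3 - <<'E'
from h import *
s=bot.get_obs();c=bot.capture("wrist");print(s["tool_pos"],s["tcp_rot"],s["joint_positions"])
cv2.imwrite("pics/w1.png",c["color"])
T=wristT(c,s)
for P in((378,274,130),(378,274,28)):print(proj(c,P,T))
E
```

```text
time: 0.5
tool_pos: [123.6, 510.2, 226.6]
tcp_rot: [-3.141, -0.0, -3.138]
contact_force: [0.5, -1.3, -0.5]
grip_width: 92.0
finger_force: 0.0
time: 1.0
tool_pos: [252.5, 391.3, 226.7]
tcp_rot: [3.141, 0.0, -3.141]
contact_force: [1.2, 0.6, 0.3]
grip_width: 91.9
finger_force: 0.0
time: 1.62
tool_pos: [381.4, 272.6, 226.6]
tcp_rot: [-3.141, 0.0, 3.138]
contact_force: [-0.4, 0.6, -0.8]
grip_width: 91.9
finger_force: 0.0
[381.40460519 272.60474778 226.57386881] [-3.14129610e+00  3.03037608e-04  3.13779968e+00] [ 4.57129003e-01  2.39250422e-01  1.67036827e+00 -4.24543034e-04
  1.23183447e+00 -1.10973317e+00]
[256.82979132 185.72871277]
[255.97265702 164.0305349 ]
```

View pics/w1.png

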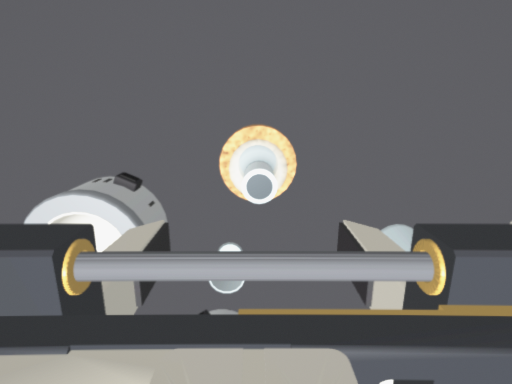

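Mouth at (259.5,185) and cork ring centre at (258,164), which agrees with the prediction to within about 2 mm. I'll descend and grip.

```bash
python3 -m crank '[[0.003,0.003,0.027,0,0,0],[0,0,0.027,0,0,0],[0,0,0.027,0,0,0],[0,0,0.027,0,0,0],[0,0,0.027,0,0,0]]'; python3 -m crank '[[0,0,0,0,0,0],[0,0,0,0,0,0],[0,0,0,0,0,0],[0,0,0,0,0,0],[0,0,0,0,0,0]]' 0;  python3 -m crank '[[0,0,0,0,0,0],[0,0,0,0,0,0],[0,0,0,0,0,0]]'
```

```text
time: 2.3
tool_pos: [375.7, 278.3, 91.0]
tcp_rot: [3.141, -0.0, -3.14]
contact_force: [-0.7, -0.7, -0.4]
grip_width: 92.0
finger_force: 0.0
time: 2.92
tool_pos: [376.9, 277.4, 92.1]
tcp_rot: [3.141, 0.001, -3.141]
contact_force: [0.3, -0.1, -0.3]
grip_width: 46.5
finger_force: 0.0
time: 3.3
tool_pos: [376.7, 277.3, 91.8]
tcp_rot: [3.141, 0.0, -3.141]
contact_force: [-0.0, -0.9, 0.9]
grip_width: 27.3
finger_force: 30.0
```

```bash
python3 -m crank '[[0,0,-0.015,0,0,0],[0,0,-0.025,0,0,0],[0,0,-0.03,0,0,0],[0,0,-0.03,0,0,0],[0,0,-0.03,0,0,0]]'; python3 -m crank '[[-0.0092,-0.0382,0,0,0,0],[-0.0092,-0.0382,0,0,0,0],[-0.0092,-0.0382,0,0,0,0],[-0.0092,-0.0382,0,0,0,0],[-0.0092,-0.0382,0,0,0,0]]' ; python3 -m crank '[[-0.0092,-0.0382,0,0,0,0],[-0.0092,-0.0382,0,0,0,0],[-0.0092,-0.0382,0,0,0,0],[-0.0092,-0.0382,0,0,0,0],[-0.0092,-0.0382,0,0,0,0]]';python3 -m crank '[[0,0,0,0,0,0],[0,0,0,0,0,0]]'
python3 - <<'E'
from h import *
s=bot.get_obs();c=bot.capture("wrist");print(s["tool_pos"],s["tcp_rot"])
d=bot.capture("side")["color"]
cv2.imwrite("pics/w2.png",cv2.hconcat([cv2.resize(c["color"],(400,300)),cv2.resize(d[150:300,130:330],(400,300),interpolation=2)]))
T=wristT(c,s)
for P in((469,-105,75),(s["tool_pos"]+[0,0,39])):print(proj(c,P,T)*400/512)
E
```

```text
time: 3.92
tool_pos: [376.5, 277.2, 222.5]
tcp_rot: [-3.141, -0.0, -3.141]
contact_force: [-0.2, -0.0, -0.0]
grip_width: 27.4
finger_force: 30.0
time: 4.55
tool_pos: [422.7, 85.1, 221.6]
tcp_rot: [3.141, -0.0, -3.141]
contact_force: [0.3, -0.3, -0.4]
grip_width: 27.7
finger_force: 30.0
time: 5.18
tool_pos: [468.8, -105.9, 221.5]
tcp_rot: [3.141, -0.0, -3.142]
contact_force: [0.6, 0.4, -1.0]
grip_width: 27.8
finger_force: 30.0
time: 5.42
tool_pos: [468.4, -104.3, 221.4]
tcp_rot: [3.141, -0.001, 3.141]
contact_force: [0.6, -0.3, -0.2]
grip_width: 27.7
finger_force: 30.0
[ 468.36434036 -104.28726528  221.38499356] [ 3.14080196e+00 -9.18219456e-04  3.14131534e+00]
[198.50896246 138.71352001]
[200.61350241 212.22655464]
```

View pics/w2.png

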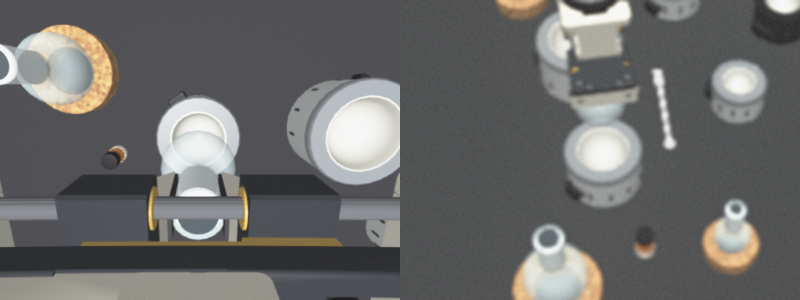

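In the wrist half, the mantle_100 rim is a circle centred at about (198,137), and the held flask's bulb is at about (198,166). I'll fit the rim precisely.

```bash
cat > rim.py <<'E'
# fit housing rim circle seen by the wrist: points where grey housing ends, cast to the rim plane, fit circle of known radius
from h import *
from scipy.optimize import least_squares
def rim(guess,z,R,a0=-80,a1=80,bowl=None):
    s=bot.get_obs();c=bot.capture("wrist");T=wristT(c,s)
    g=cv2.GaussianBlur(cv2.cvtColor(c["color"],cv2.COLOR_BGR2GRAY),(3,3),0).astype(float)
    pts=[]
    for a in np.radians(np.arange(a0,a1+1,5)):   # angle from world +x
        d=np.array([np.cos(a),np.sin(a),0]);rr=np.arange(R-12,R+12,.5)
        uv=np.array([proj(c,np.array([guess[0],guess[1],z])+d*r,T) for r in rr],np.float32)
        if uv.min()<1 or uv[:,0].max()>510 or uv[:,1].max()>382: continue
        p=cv2.remap(g.astype(np.float32),uv[:,0].copy(),uv[:,1].copy(),1).ravel()
        k=np.argmin(np.convolve(p,[1]*3+[-1]*3,'valid')) ; k=np.argmax(p[:-4]-p[4:])
        if p[k]-p[k+4]>30: pts.append((np.array([guess[0],guess[1]])+d[:2]*rr[k+2]))
    pts=np.array(pts)
    f=least_squares(lambda q:np.hypot(*(pts-q[:2]).T)-q[2],[*guess[:2],R],loss="soft_l1")
    f2=least_squares(lambda q:np.hypot(*(pts-q).T)-R,guess[:2],loss="soft_l1")
    print("free",f.x.round(1),"fixedR",f2.x.round(1),"n",len(pts),"res",np.abs(f2.fun).mean().round(2),"tcp",s["tool_pos"].round(1))
    return c,s,T
E
python3 - <<'E'
from rim import *
c,s,T=rim((469,-105),75,53)
g=s["tool_pos"];print([proj(c,g+[0,0,h],T).round(1).tolist() for h in(39,-41)])
cv2.imwrite("pics/w3.png",cv2.resize(c["color"][100:340,140:380],(600,600),interpolation=2))
E
```

```text
free [ 475.6 -105.9   51.8] fixedR [ 472.7 -105.9] n 20 res 2.47 tcp [ 468.5 -103.7  221.6]
[[256.8, 271.7], [255.5, 211.0]]
```

View pics/w3.png

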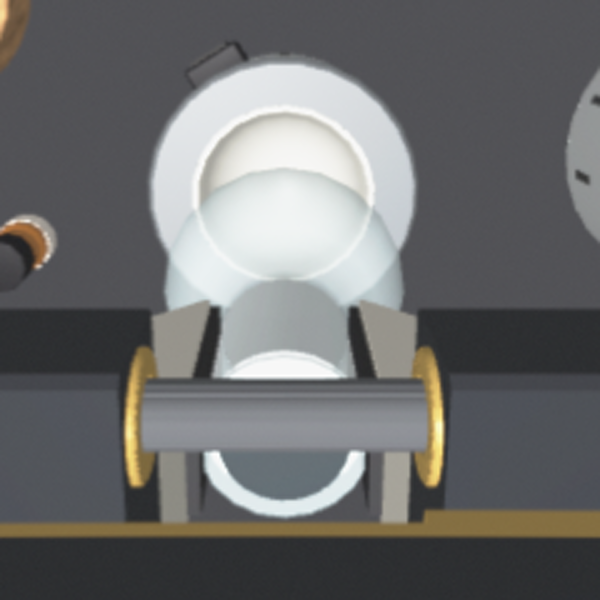

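Bowl rim centre in the crop is (283.5,193), which is (253.4,177.3) full frame. Bulb centre is (284,287), which is (253.6,214.8). I'll take their relative offset.

Run:
```python
from rim import *
s=bot.get_obs();c=bot.capture("wrist");T=wristT(c,s)
z=s["tool_pos"][2]
print(s["tool_pos"],"bowl",plane(c,253.4,177.3,75,T),"bulb",plane(c,253.6,214.8,z-41,T)," mouth",plane(c,254,274.4,z+39,T))
```

```text
[ 468.56424372 -103.70953688  221.7269496 ] bowl [ 469.13203991 -105.18407788   75.        ] bulb [ 471.31385026 -105.02167693  180.7269496 ]  mouth [ 469.84174704 -104.88365881  260.7269496 ]
```

```bash
python3 -m crank '[[0.001,0,0.027,0,0,0],[0,0,0.027,0,0,0],[0,0,0.02,0,0,0],[0,0,0.015,0,0,0],[0,0,0.007,0,0,0]]'; python3 -m crank '[[0,0,0,0,0,0],[0,0,0.001,0,0,0],[0,0,0.001,0,0,0],[0,0,0.001,0,0,0],[0,0,0,0,0,0]]'
```

```text
time: 6.25
tool_pos: [467.5, -104.0, 125.1]
tcp_rot: [3.141, -0.001, -3.14]
contact_force: [-0.5, -0.3, -0.5]
grip_width: 27.6
finger_force: 30.0
time: 6.88
tool_pos: [467.8, -104.7, 122.8]
tcp_rot: [3.142, 0.0, -3.141]
contact_force: [0.0, -0.5, 0.3]
grip_width: 27.3
finger_force: 30.0
```

No contact yet, so I'll go on slowly.

```bash
python3 -m crank '[[0,0,0.001,0,0,0],[0,0,0.0005,0,0,0],[0,0,0.0005,0,0,0],[0,0,0,0,0,0]]'; python3 -m crank '[[0,0,0.0005,0,0,0],[0,0,0.0005,0,0,0],[0,0,0,0,0,0]]'
```

```text
time: 7.38
tool_pos: [467.8, -104.7, 120.6]
tcp_rot: [3.141, -0.0, -3.141]
contact_force: [0.3, -0.6, -0.3]
grip_width: 27.6
finger_force: 30.0
time: 7.75
tool_pos: [468.0, -104.6, 120.2]
tcp_rot: [-3.142, 0.001, -3.141]
contact_force: [-1.4, 1.3, 5.0]
grip_width: 27.2
finger_force: 30.0
```

```bash
python3 -m crank '[[0,0,0,0,0,0],[0,0,0,0,0,0],[0,0,0,0,0,0],[0,0,0,0,0,0],[0,0,0,0,0,0]]' 100; python3 -m crank '[[0,0,-0.015,0,0,0],[0,0,-0.025,0,0,0],[0,0,-0.03,0,0,0],[0,0,-0.03,0,0,0],[0,0,-0.03,0,0,0]]'; python3 -m crank '[[0.021,-0.0435,0,0,0,0],[0.021,-0.0435,0,0,0,0],[0.021,-0.0435,0,0,0,0],[0.021,-0.0435,0,0,0,0],[0,0,0,0,0,0]]'
cat > see.py <<'E'
import sys
from h import *
# wrist picture + side crop; prints predicted pixels of given points
def see(name,pts,crop=(100,330,120,330)):
    s=bot.get_obs();c=bot.capture("wrist");T=wristT(c,s);d=bot.capture("side")["color"][crop[0]:crop[1],crop[2]:crop[3]]
    h=384;d=cv2.resize(d,(288,int(288*d.shape[0]/d.shape[1])),interpolation=2)
    d=cv2.copyMakeBorder(d[:h],0,max(0,h-d.shape[0]),0,0,0)
    cv2.imwrite(f"pics/{name}.png",cv2.hconcat([c["color"],d]))
    print(s["tool_pos"].round(1),[proj(c,P,T).round(1).tolist() for P in pts]);np.savez(f"pics/{name}.npz",T=T)
    return c,s,T
E
python3 -c "
from see import *
see('w4',[(384,-279,159.5),(384,-279,32)])"
```

```text
time: 8.38
tool_pos: [467.8, -104.7, 119.7]
tcp_rot: [3.141, -0.0, -3.141]
contact_force: [-0.3, -0.1, 0.1]
grip_width: 72.8
finger_force: 0.0
time: 9.0
tool_pos: [467.6, -104.6, 250.7]
tcp_rot: [3.142, 0.0, -3.141]
contact_force: [0.1, -0.3, -0.3]
grip_width: 91.9
finger_force: 0.0
time: 9.62
tool_pos: [382.5, -281.1, 249.5]
tcp_rot: [-3.141, -0.0, 3.137]
contact_force: [1.0, 0.7, -0.1]
grip_width: 91.6
finger_force: 0.0
[ 382.5 -281.1  249.5] [[257.7, 193.5], [256.4, 165.3]]
```

View pics/w4.png

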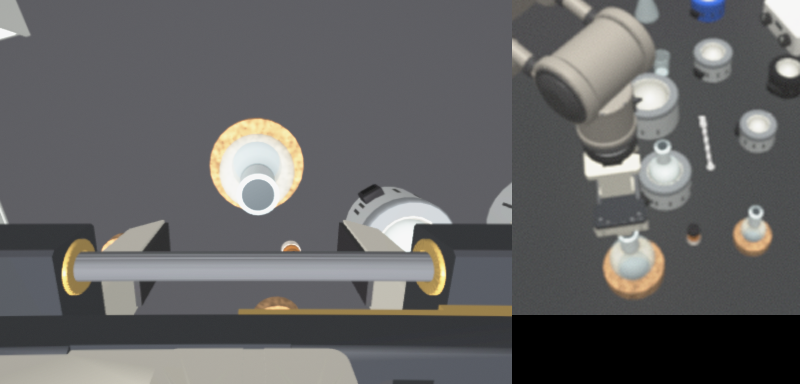

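Flask_100 is seated upright (side crop, about (663,165)). The flask_250 mouth is at (258,194), as predicted, so I'll descend and grip.

```bash
python3 -m crank '[[0,0,0.027,0,0,0],[0,0,0.027,0,0,0],[0,0,0.027,0,0,0],[0,0,0.027,0,0,0],[0,0,0.027,0,0,0]]'; python3 -m crank '[[0,0,0,0,0,0],[0,0,0,0,0,0],[0,0,0,0,0,0],[0,0,0,0,0,0],[0,0,0,0,0,0]]' 0;  python3 -m crank '[[0,0,0,0,0,0],[0,0,0,0,0,0],[0,0,0,0,0,0]]'
```

```text
time: 10.35
tool_pos: [384.6, -277.2, 114.0]
tcp_rot: [3.141, 0.0, -3.139]
contact_force: [-0.1, 0.2, 0.1]
grip_width: 91.7
finger_force: 0.0
time: 10.98
tool_pos: [383.9, -278.8, 115.1]
tcp_rot: [-3.141, 0.001, -3.142]
contact_force: [-0.3, -0.3, 0.3]
grip_width: 46.3
finger_force: 0.0
time: 11.35
tool_pos: [383.8, -278.7, 114.7]
tcp_rot: [3.141, 0.0, -3.141]
contact_force: [-0.0, -0.1, -0.0]
grip_width: 32.5
finger_force: 30.0
```

```bash
python3 -m crank '[[0,0,-0.015,0,0,0],[0,0,-0.025,0,0,0],[0,0,-0.04,0,0,0],[0,0,-0.045,0,0,0],[0,0,-0.045,0,0,0]]'; python3 -m crank '[[-0.0076,0.0376,0,0,0,0],[-0.0076,0.0376,0,0,0,0],[-0.0076,0.0376,0,0,0,0],[-0.0076,0.0376,0,0,0,0],[-0.0076,0.0376,0,0,0,0]]' ; python3 -m crank '[[-0.0076,0.0376,0,0,0,0],[-0.0076,0.0376,0,0,0,0],[-0.0076,0.0376,0,0,0,0],[-0.0076,0.0376,0,0,0,0],[-0.0076,0.0376,0,0,0,0]]';python3 -m crank '[[0,0,0.02,0,0,0],[0,0,0.02,0,0,0],[0,0,0.01,0,0,0],[0,0,0,0,0,0],[0,0,0,0,0,0]]'
python3 -c "
from see import *
c,s,T=see('w5',[(460,97,88)]); g=s['tool_pos'];print([proj(c,g+[0,0,h],T).round(1).tolist() for h in(44.5,-53)])"
```

```text
time: 11.98
tool_pos: [383.5, -278.5, 285.8]
tcp_rot: [3.141, -0.001, -3.141]
contact_force: [0.5, -0.5, -2.0]
grip_width: 32.5
finger_force: 30.0
time: 12.6
tool_pos: [421.7, -89.5, 284.5]
tcp_rot: [3.141, -0.0, 3.142]
contact_force: [1.2, -0.3, -1.9]
grip_width: 32.5
finger_force: 30.0
time: 13.22
tool_pos: [459.7, 98.5, 284.4]
tcp_rot: [-3.142, -0.0, -3.141]
contact_force: [0.5, -0.9, -1.4]
grip_width: 32.7
finger_force: 30.0
time: 13.85
tool_pos: [460.2, 97.2, 235.4]
tcp_rot: [3.141, 0.001, 3.141]
contact_force: [0.4, 0.1, -1.5]
grip_width: 32.2
finger_force: 30.0
[460.2  97.2 235.4] [[254.7, 176.2]]
[[256.9, 278.7], [255.5, 205.4]]
```

View pics/w5.png

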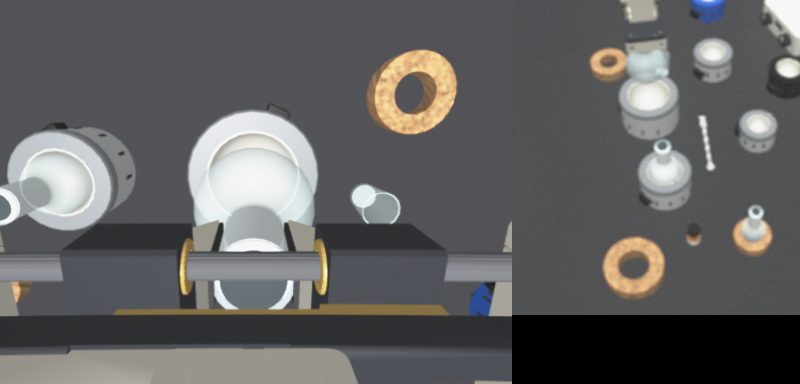

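Mantle_250's housing is centred at (253,174.5) and the bulb at (254.5,208.5), so a 1 mm shift in -y is needed. The beaker at (375,205) is clear.

```bash
python3 -m crank '[[0,-0.001,0.025,0,0,0],[0,0,0.025,0,0,0],[0,0,0.02,0,0,0],[0,0,0.012,0,0,0],[0,0,0.005,0,0,0]]'; python3 -m crank '[[0,0,0,0,0,0],[0,0,0.001,0,0,0],[0,0,0.0005,0,0,0],[0,0,0.0005,0,0,0],[0,0,0,0,0,0]]';python3 -m crank '[[0,0,0.0005,0,0,0],[0,0,0,0,0,0]]'
```

```text
time: 14.58
tool_pos: [459.9, 96.3, 147.6]
tcp_rot: [3.142, 0.0, -3.141]
contact_force: [0.1, -0.3, -1.3]
grip_width: 32.2
finger_force: 30.0
time: 15.2
tool_pos: [459.8, 96.3, 145.8]
tcp_rot: [3.142, 0.0, -3.141]
contact_force: [0.6, 0.2, -0.8]
grip_width: 32.3
finger_force: 30.0
time: 15.45
tool_pos: [460.0, 96.3, 145.6]
tcp_rot: [3.142, 0.001, -3.141]
contact_force: [-0.4, -0.2, 3.4]
grip_width: 32.6
finger_force: 30.0
```

```bash
python3 -m crank '[[0,0,0,0,0,0],[0,0,0,0,0,0],[0,0,0,0,0,0],[0,0,0,0,0,0],[0,0,0,0,0,0]]' 100; python3 -m crank '[[0,0,-0.015,0,0,0],[0,0,-0.025,0,0,0],[0,0,-0.03,0,0,0],[0,0,-0.03,0,0,0],[0,0,-0.03,0,0,0]]'; python3 -m crank '[[-0.02025,-0.04325,0,0,0,0],[-0.02025,-0.04325,0,0,0,0],[-0.02025,-0.04325,0,0,0,0],[-0.02025,-0.04325,0,0,0,0]]';  python3 -m crank '[[-0.02025,-0.04325,0,0,0,0],[-0.02025,-0.04325,0,0,0,0],[-0.02025,-0.04325,0,0,0,0],[-0.02025,-0.04325,0,0,0,0]]'; python3 -m crank '[[0,0,0.03,0,0,0],[0,0,0.03,0,0,0],[0,0,0.005,0,0,0],[0,0,0,0,0,0],[0,0,0,0,0,0]]'
python3 -c "
from see import *
see('w6',[(622,-250,110.5),(622,-250,24)])"
```

```text
time: 16.08
tool_pos: [459.7, 96.3, 145.2]
tcp_rot: [3.142, -0.0, -3.141]
contact_force: [0.3, -0.1, 0.1]
grip_width: 78.2
finger_force: 0.0
time: 16.7
tool_pos: [459.6, 96.3, 276.2]
tcp_rot: [3.142, 0.0, -3.141]
contact_force: [0.6, -0.7, 0.2]
grip_width: 91.7
finger_force: 0.0
time: 17.2
tool_pos: [541.2, -78.1, 275.2]
tcp_rot: [3.141, 0.0, -3.141]
contact_force: [0.8, 1.0, 0.5]
grip_width: 91.9
finger_force: 0.0
time: 17.7
tool_pos: [622.3, -251.1, 275.0]
tcp_rot: [3.141, -0.0, -3.141]
contact_force: [-0.5, 1.0, 0.0]
grip_width: 91.8
finger_force: 0.0
time: 18.32
tool_pos: [622.5, -249.8, 212.0]
tcp_rot: [-3.14, 0.003, -3.141]
contact_force: [0.1, -0.1, 0.7]
grip_width: 92.2
finger_force: 0.0
[ 622.5 -249.8  212. ] [[255.1, 187.4], [254.8, 167.9]]
```

View pics/w6.png

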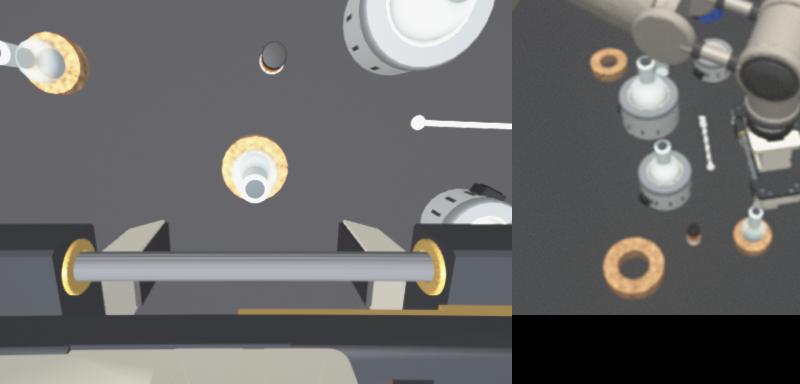

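Flask_250 is now seated upright in the side view. The flask_50 mouth is at (255,188.5), as predicted, so I'll descend and grip.

```bash
python3 -m crank '[[0,0,0.028,0,0,0],[0,0,0.028,0,0,0],[0,0,0.028,0,0,0],[0,0,0.027,0,0,0],[0,0,0.026,0,0,0]]'; python3 -m crank '[[0,0,0,0,0,0],[0,0,0,0,0,0],[0,0,0,0,0,0],[0,0,0,0,0,0],[0,0,0,0,0,0]]' 0;  python3 -m crank '[[0,0,0,0,0,0],[0,0,0,0,0,0],[0,0,0,0,0,0],[0,0,0,0,0,0]]'
```

```text
time: 19.05
tool_pos: [622.2, -249.8, 73.2]
tcp_rot: [-3.141, 0.001, -3.141]
contact_force: [0.0, 0.1, 0.6]
grip_width: 91.9
finger_force: 0.0
time: 19.68
tool_pos: [622.0, -249.7, 73.7]
tcp_rot: [-3.141, 0.001, -3.141]
contact_force: [0.2, -0.8, -0.7]
grip_width: 47.0
finger_force: 0.0
time: 20.18
tool_pos: [621.8, -249.6, 73.2]
tcp_rot: [3.141, -0.0, -3.141]
contact_force: [-0.8, 0.8, -0.6]
grip_width: 22.5
finger_force: 30.0
```

```bash
python3 -m crank '[[0,0,-0.015,0,0,0],[0,0,-0.025,0,0,0],[0,0,-0.035,0,0,0],[0,0,-0.04,0,0,0],[0,0,-0.035,0,0,0]]'; python3 -m crank '[[-0.0006,0.0472,0,0,0,0],[-0.0006,0.0472,0,0,0,0],[-0.0006,0.0472,0,0,0,0],[-0.0006,0.0472,0,0,0,0],[-0.0006,0.0472,0,0,0,0]]' ; python3 -m crank '[[-0.0006,0.0472,0,0,0,0],[-0.0006,0.0472,0,0,0,0],[-0.0006,0.0472,0,0,0,0],[-0.0006,0.0472,0,0,0,0],[-0.0006,0.0472,0,0,0,0]]';python3 -m crank '[[0,0,0.01,0,0,0],[0,0,0,0,0,0],[0,0,0,0,0,0]]'
python3 -c "
from see import *
c,s,T=see('w7',[(628,222,66)]); g=s['tool_pos'];print([proj(c,g+[0,0,h],T).round(1).tolist() for h in(37.5,-31)])"
```

```text
time: 20.8
tool_pos: [621.9, -249.7, 226.1]
tcp_rot: [-3.141, 0.002, -3.141]
contact_force: [0.0, 0.5, -1.0]
grip_width: 22.3
finger_force: 30.0
time: 21.42
tool_pos: [624.8, -12.2, 224.6]
tcp_rot: [-3.141, 0.002, -3.141]
contact_force: [1.2, 0.1, -0.4]
grip_width: 22.1
finger_force: 30.0
time: 22.05
tool_pos: [627.7, 223.9, 224.6]
tcp_rot: [3.141, 0.001, -3.141]
contact_force: [0.9, 0.5, -0.5]
grip_width: 22.4
finger_force: 30.0
time: 22.42
tool_pos: [628.0, 221.0, 213.7]
tcp_rot: [-3.141, 0.0, 3.14]
contact_force: [0.7, -0.3, -0.6]
grip_width: 22.1
finger_force: 30.0
[628.  221.  213.7] [[255.9, 176.5]]
[[256.7, 270.0], [255.7, 216.0]]
```

View pics/w7.png

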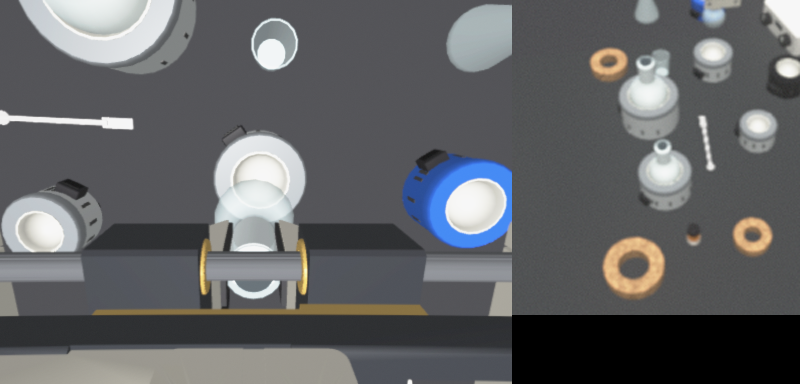

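Mantle_50's rim centre is at (260,179) and the bulb at (253.5,219.5). That calls for a shift of about +1.5 mm in x and +5.5 mm in y.

```bash
python3 -m crank '[[-0.0015,0.0055,0.025,0,0,0],[0,0,0.03,0,0,0],[0,0,0.025,0,0,0],[0,0,0.015,0,0,0],[0,0,0.006,0,0,0]]'; python3 -m crank '[[0,0,0.002,0,0,0],[0,0,0.002,0,0,0],[0,0,0.002,0,0,0],[0,0,0.002,0,0,0],[0,0,0,0,0,0]]'
```

```text
time: 23.15
tool_pos: [629.3, 227.4, 111.8]
tcp_rot: [-3.142, -0.0, 3.141]
contact_force: [0.2, 0.5, -1.1]
grip_width: 22.3
finger_force: 30.0
time: 23.78
tool_pos: [629.1, 227.9, 104.1]
tcp_rot: [-3.142, -0.0, -3.141]
contact_force: [0.2, 0.1, -0.2]
grip_width: 22.1
finger_force: 30.0
```

```bash
python3 -m crank '[[0,-0.0008,0,0,0,0],[0,0,0.001,0,0,0],[0,0,0.001,0,0,0],[0,0,0.001,0,0,0],[0,0,0,0,0,0]]'; python3 -m crank '[[0,0,0.0005,0,0,0],[0,0,0.0005,0,0,0],[0,0,0,0,0,0],[0,0,0,0,0,0]]'
```

```text
time: 24.4
tool_pos: [629.2, 227.1, 101.1]
tcp_rot: [3.142, -0.0, -3.141]
contact_force: [-0.0, -0.2, -0.5]
grip_width: 22.2
finger_force: 30.0
time: 24.9
tool_pos: [629.5, 227.1, 100.5]
tcp_rot: [3.141, 0.001, -3.141]
contact_force: [0.2, 0.2, 0.9]
grip_width: 22.5
finger_force: 30.0
```

```bash
python3 -m crank '[[0,0,0.0005,0,0,0],[0,0,0,0,0,0],[0,0,0,0,0,0]]'
```

```text
time: 25.28
tool_pos: [629.6, 227.1, 100.2]
tcp_rot: [3.141, 0.001, -3.141]
contact_force: [1.8, -0.3, 4.0]
grip_width: 22.2
finger_force: 30.0
```

```bash
python3 -m crank '[[0,0,0,0,0,0],[0,0,0,0,0,0],[0,0,0,0,0,0],[0,0,0,0,0,0],[0,0,0,0,0,0]]' 100; python3 -m crank '[[0,0,-0.015,0,0,0],[0,0,-0.025,0,0,0],[0,0,-0.03,0,0,0],[0,0,-0.035,0,0,0],[0,0,-0.035,0,0,0]]'; python3 -m crank '[[0.0084,-0.0491,0,0,0,0],[0.0084,-0.0491,0,0,0,0],[0.0084,-0.0491,0,0,0,0],[0.0084,-0.0491,0,0,0,0],[0.0084,-0.0491,0,0,0,0]]';  python3 -m crank '[[0.0084,-0.0491,0,0,0,0],[0.0084,-0.0491,0,0,0,0],[0.0084,-0.0491,0,0,0,0],[0.0084,-0.0491,0,0,0,0],[0.0084,-0.0491,0,0,0,0]]'; python3 -m crank '[[0.0084,-0.0491,0,0,0,0],[0.0084,-0.0491,0,0,0,0],[0.0084,-0.0491,0,0,0,0],[0.0084,-0.0491,0,0,0,0]]'; python3 -m crank '[[0,0,0.03,0,0,0],[0,0,0.015,0,0,0],[0,0,0,0,0,0],[0,0,0,0,0,0]]'
python3 -c "
from see import *
see('w8',[(511.5,-460.5,92.5),(511.5,-460.5,20)])"
```

```text
time: 25.9
tool_pos: [629.2, 227.1, 99.6]
tcp_rot: [3.142, -0.0, -3.141]
contact_force: [0.8, 0.2, 0.2]
grip_width: 67.8
finger_force: 0.0
time: 26.52
tool_pos: [629.2, 227.1, 242.2]
tcp_rot: [3.141, 0.001, -3.141]
contact_force: [-0.1, 0.0, -0.5]
grip_width: 92.0
finger_force: 0.0
time: 27.15
tool_pos: [587.0, -20.0, 241.2]
tcp_rot: [-3.141, 0.002, -3.141]
contact_force: [-0.3, -1.1, 0.2]
grip_width: 92.0
finger_force: 0.0
time: 27.78
tool_pos: [545.0, -265.6, 241.2]
tcp_rot: [-3.141, 0.002, -3.141]
contact_force: [0.9, -0.1, -0.5]
grip_width: 92.1
finger_force: 0.0
time: 28.28
tool_pos: [511.4, -462.0, 241.2]
tcp_rot: [-3.14, 0.001, -3.141]
contact_force: [0.5, 0.6, 0.6]
grip_width: 91.5
finger_force: 0.0
time: 28.78
tool_pos: [512.5, -460.1, 196.3]
tcp_rot: [-3.14, 0.001, -3.14]
contact_force: [-0.3, -0.6, 1.3]
grip_width: 91.9
finger_force: 0.0
[ 512.5 -460.1  196.3] [[254.8, 186.2], [254.7, 169.7]]
```

View pics/w8.png

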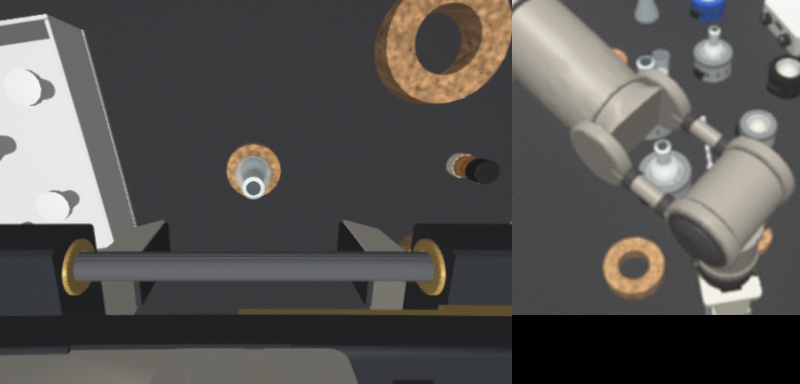

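Flask_50 is seated upright in the side view at (712,45). The flask_25 mouth is at (253,187.5), as predicted, and the tray on the left is well outside the finger span. Descending to grip.

```bash
python3 -m crank '[[0,0,0.028,0,0,0],[0,0,0.028,0,0,0],[0,0,0.028,0,0,0],[0,0,0.027,0,0,0],[0,0,0.026,0,0,0]]'; python3 -m crank '[[0,0,0,0,0,0],[0,0,0,0,0,0],[0,0,0,0,0,0],[0,0,0,0,0,0],[0,0,0,0,0,0]]' 0;  python3 -m crank '[[0,0,0,0,0,0],[0,0,0,0,0,0],[0,0,0,0,0,0],[0,0,0,0,0,0]]'
```

```text
time: 29.5
tool_pos: [512.3, -460.5, 57.9]
tcp_rot: [-3.14, 0.001, -3.141]
contact_force: [-0.2, -0.1, -0.2]
grip_width: 91.6
finger_force: 0.0
time: 30.12
tool_pos: [511.9, -460.5, 58.2]
tcp_rot: [-3.141, 0.001, -3.141]
contact_force: [-0.2, 0.3, 0.2]
grip_width: 46.4
finger_force: 0.0
time: 30.62
tool_pos: [511.8, -460.3, 57.7]
tcp_rot: [3.141, 0.0, -3.141]
contact_force: [0.5, -0.5, 0.4]
grip_width: 17.4
finger_force: 30.0
```

```bash
python3 -m crank '[[0,0,-0.015,0,0,0],[0,0,-0.025,0,0,0],[0,0,-0.035,0,0,0],[0,0,-0.04,0,0,0],[0,0,-0.035,0,0,0]]'; python3 -m crank '[[-0.0176,0.0455,0,0,0,0],[-0.0176,0.0455,0,0,0,0],[-0.0176,0.0455,0,0,0,0],[-0.0176,0.0455,0,0,0,0],[-0.0176,0.0455,0,0,0,0]]' ; python3 -m crank '[[-0.0176,0.0455,0,0,0,0],[-0.0176,0.0455,0,0,0,0],[-0.0176,0.0455,0,0,0,0],[-0.0176,0.0455,0,0,0,0],[-0.0176,0.0455,0,0,0,0]]';python3 -m crank '[[0,0,0.01,0,0,0],[0,0,0,0,0,0],[0,0,0,0,0,0],[0,0,0,0,0,0],[0,0,0,0,0,0]]'
python3 -c "
from see import *
c,s,T=see('w9',[(688,-5.5,60)]); g=s['tool_pos'];print([proj(c,g+[0,0,h],T).round(1).tolist() for h in(34.7,-23.8)])
cv2.imwrite('pics/w9b.png',cv2.resize(c['color'][110:310,153:353],(600,600),interpolation=2))"
```

```text
time: 31.25
tool_pos: [511.9, -460.5, 210.6]
tcp_rot: [-3.14, 0.001, -3.141]
contact_force: [0.3, -0.1, -0.2]
grip_width: 17.3
finger_force: 30.0
time: 31.88
tool_pos: [600.3, -231.4, 209.1]
tcp_rot: [-3.141, 0.001, -3.141]
contact_force: [1.3, 0.2, -0.7]
grip_width: 17.1
finger_force: 30.0
time: 32.5
tool_pos: [688.2, -3.8, 209.1]
tcp_rot: [-3.141, 0.001, -3.141]
contact_force: [0.6, 0.2, -0.1]
grip_width: 17.6
finger_force: 30.0
time: 33.12
tool_pos: [687.7, -6.1, 198.1]
tcp_rot: [3.142, 0.001, 3.141]
contact_force: [0.4, 0.1, 0.5]
grip_width: 17.6
finger_force: 30.0
[687.7  -6.1 198.1] [[255.6, 178.9]]
[[256.6, 266.7], [255.7, 219.9]]
```

View pics/w9b.png

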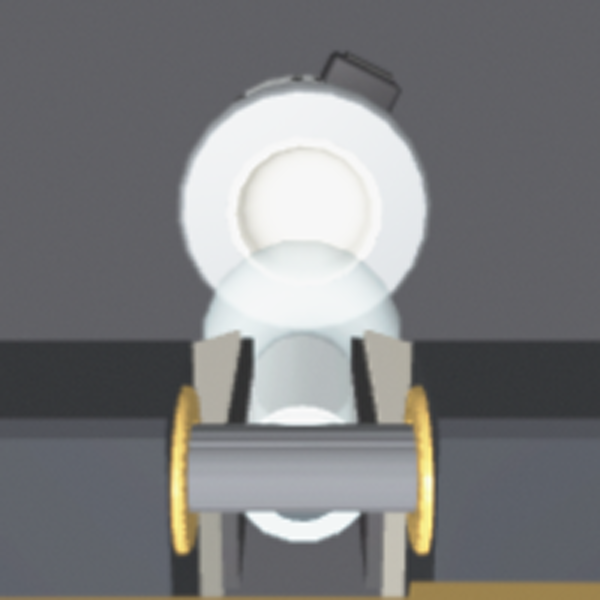

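Mantle_25's bowl is at full-frame (254.4,180.6) and the bulb at (253.5,222.8). The correction is about +0.7 mm in x and +0.5 mm in y, then down.

```bash
python3 -m crank '[[-0.0007,0.0005,0.025,0,0,0],[0,0,0.03,0,0,0],[0,0,0.025,0,0,0],[0,0,0.015,0,0,0],[0,0,0.01,0,0,0]]'; python3 -m crank '[[0,0,0.001,0,0,0],[0,0,0.001,0,0,0],[0,0,0.001,0,0,0],[0,0,0,0,0,0],[0,0,0,0,0,0]]'
```

```text
time: 33.85
tool_pos: [688.4, -4.9, 92.3]
tcp_rot: [3.141, -0.0, -3.141]
contact_force: [-0.0, 0.6, 0.3]
grip_width: 17.1
finger_force: 30.0
time: 34.48
tool_pos: [688.5, -4.9, 90.0]
tcp_rot: [3.142, 0.0, -3.141]
contact_force: [0.2, -0.2, 0.3]
grip_width: 17.4
finger_force: 30.0
```

```bash
python3 -m crank '[[0,-0.0005,0.001,0,0,0],[0,0,0.001,0,0,0],[0,0,0.0005,0,0,0],[0,0,0,0,0,0],[0,0,0,0,0,0]]'; python3 -m crank '[[0,0,0.0005,0,0,0],[0,0,0.0005,0,0,0],[0,0,0,0,0,0],[0,0,0,0,0,0]]'
```

```text
time: 35.1
tool_pos: [688.4, -5.3, 87.2]
tcp_rot: [3.142, 0.0, -3.141]
contact_force: [-0.8, -0.1, 0.3]
grip_width: 17.6
finger_force: 30.0
time: 35.6
tool_pos: [688.4, -5.3, 86.2]
tcp_rot: [3.142, -0.0, -3.141]
contact_force: [-0.5, 0.5, -0.5]
grip_width: 17.6
finger_force: 30.0
```

```bash
python3 -m crank '[[0,0,0.0005,0,0,0],[0,0,0,0,0,0],[0,0,0,0,0,0]]'
```

```text
time: 35.98
tool_pos: [688.4, -5.3, 85.7]
tcp_rot: [3.141, 0.0, -3.141]
contact_force: [-0.2, 0.3, 0.1]
grip_width: 17.2
finger_force: 30.0
```

```bash
python3 -m crank '[[0,0,0.0005,0,0,0],[0,0,0,0,0,0],[0,0,0,0,0,0]]'
```

```text
time: 36.35
tool_pos: [688.4, -5.4, 85.4]
tcp_rot: [3.142, 0.0, -3.141]
contact_force: [-0.8, -0.1, 1.3]
grip_width: 17.8
finger_force: 30.0
```

Contact at seated height. Releasing, rising and clearing the view.

```bash
python3 -m crank '[[0,0,0,0,0,0],[0,0,0,0,0,0],[0,0,0,0,0,0],[0,0,0,0,0,0],[0,0,0,0,0,0]]' 100; python3 -m crank '[[0,0,-0.015,0,0,0],[0,0,-0.025,0,0,0],[0,0,-0.035,0,0,0],[0,0,-0.04,0,0,0],[0,0,-0.045,0,0,0]]'; python3 -m crank '[[0.03,-0.05,0,0,0,0],[0.03,-0.05,0,0,0,0],[0.03,-0.05,0,0,0,0],[0.03,-0.05,0,0,0,0],[0.03,-0.05,0,0,0,0]]';python3 -m crank '[[0.03,-0.04,0,0,0,0],[0.03,-0.04,0,0,0,0],[0,0,0,0,0,0],[0,0,0,0,0,0]]'
python3 - <<'E'
from h import *
t=bot.capture("top");s=bot.capture("side")
cv2.imwrite("pics/end.png",cv2.hconcat([cv2.resize(t["color"][130:290,90:330],(400,267),interpolation=2),cv2.resize(s["color"][80:260,180:330],(400,480),interpolation=2)[:267]]) if 0 else np.vstack([cv2.resize(t["color"][140:280,90:330],(480,280),interpolation=2),cv2.resize(s["color"][85:245,170:410],(480,320),interpolation=2)]))
for n,x,y,z in((100,468,-104.9,78.2+80),(250,459.5,96.3,92.25+97.5),(50,629.5,226.7,68.55+68.5),(25,688.4,-5.6,62.05+58.5)):
    print(n,((proj(t,(x,y,z))-[90,140])*2).round(),((proj(s,(x,y,z))-[170,85])*2+[0,280]).round())
E
```

```text
time: 36.98
tool_pos: [688.4, -5.3, 85.2]
tcp_rot: [3.141, 0.0, -3.141]
contact_force: [-0.4, -0.3, 0.2]
grip_width: 62.8
finger_force: 0.0
time: 37.6
tool_pos: [688.1, -5.4, 247.5]
tcp_rot: [3.142, 0.0, -3.141]
contact_force: [0.7, 0.8, -0.3]
grip_width: 91.7
finger_force: 0.0
time: 38.22
tool_pos: [537.4, -256.9, 246.7]
tcp_rot: [-3.141, 0.002, -3.141]
contact_force: [0.4, 0.1, 0.4]
grip_width: 91.8
finger_force: 0.0
time: 38.72
tool_pos: [478.7, -335.2, 246.1]
tcp_rot: [-3.141, 0.001, 3.141]
contact_force: [-0.6, -0.5, 0.2]
grip_width: 91.8
finger_force: 0.0
100 [407. 187.] [118. 523.]
250 [261. 195.] [ 92. 400.]
50 [174.  78.] [191. 353.]
25 [333.  37.] [261. 464.]
```

View pics/end.png

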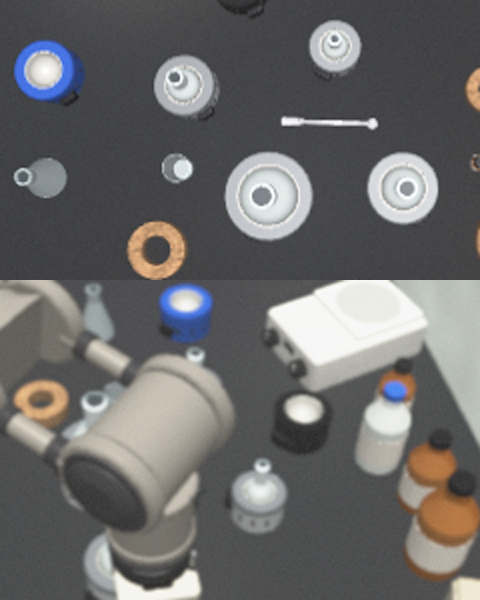

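All four flasks are upright in their mantles. The mouths in the top view at (407,187), (262,195), (176,78) and (334,38) match the predicted seated positions, and the beaker and conical flask are untouched. Handing in.

```bash
python3 -c "
from plant import bot
print(bot.close_job())"
```

```text
the job is handed in; nothing more can be done
None
```

All four flasks are seated upright in their matching mantles, with the beaker and conical flask left standing where they were; I handed the job in at about 39 s and it returned no verdict.

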